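Set the filter lever to the third click and take a reading

TASK

On the bench colorimeter, gently push the orange filter lever towards the robot's left, out of its smooth parking run, and count the clicks: let it settle in the third one without running on into the fourth, and take the fingers off it. Then press the green read button fully and let it come up again. Only push and press with the fingertips: grip and lift nothing, do not press the red button, and leave the vials, bottle, dish and tools where they are.

Things in the scene. Friction and masses are not known exactly. Their poses are not given: they have to be found in the camera images.
- colorimeter: grey bench colorimeter, fixed, 240 (x) x 270 (y) x 75 mm to its flat top; origin under its centre, x away from the robot at yaw 0, y left along the lever's slot. In its frame: slot along y at x = -5 mm; green read button at (-78, -50), red zero button at (-78, 30) mm; black sample chamber and display console, up to 26 mm above the top, at x = 53 mm and beyond
- lever_paddle (a point): centre of the lever's orange upright paddle: 30 mm along the colorimeter's x, 12 mm along its y, 36 mm high, from 18 to 54 mm above the colorimeter's top face. Push its right (-y) face. An aluminium carriage (18 mm along y, 16 to 22 mm above the top face) reaches from it 43 mm towards +x, with a sprung roller that rides on the index rail
- filter_lever (a joint): lever travel in m, 0 at the right (park) end, growing to the left (colorimeter +y), stop at 0.128. Starts between 0 and 0.022 in the smooth run (about 1 N). Each ridge takes about 5 N; past its top the lever snaps ahead of the finger into the next valley and centres itself: a click, the push drops to nothing. Where the ridges lie in this travel differs at each start
- index_rail: brass strip on the colorimeter's top, 14 x 200 mm, 33 mm behind the slot, axes as the colorimeter's, shifted along y at each start. Six cross ridges, 6 mm high, at y = -40, -24, -8, 8, 24, 40 mm. The clicks are the valleys between, first to fifth from the right: paddle centre at y = -32, -16, 0, 16, 32 mm in this frame. Origin on the colorimeter's top face at the third valley
- read_button (a joint): travel of the green read button in m, 0 up, 0.006 fully down; spring, 1.5 N to start and 5 N fully down
- read_button_top (a point): centre of the top of the green read button (26 mm wide, in a black collar 42 mm wide), 22 mm above the colorimeter's top face when up; pressed straight down
- zero_button (a joint): travel of the red zero button in m, 0 up, 0.006 fully down; not to be pressed
- dish: small white porcelain bowl, 72 mm wide, 28 mm high, on the tile left of the colorimeter; origin under its centre; loose, not to be moved
- blue_pot: blue pot with white cap, 32 mm wide, 55 mm high, on the tile; origin under its centre; loose, not to be moved
- vial_a: white vial, 22 mm wide, 45 mm high, on the tile; origin under its centre; loose, not to be moved
- vial_b: amber vial, 22 mm wide, 45 mm high, standing on the colorimeter's top at its front left corner; origin under its centre; loose, not to be moved
- reagent: clear reagent bottle, 52 mm wide, 105 mm high, on the table right of the colorimeter; origin under its centre; loose, not to be moved
- tongs: steel tongs, 190 mm long, 8 mm high, lying on the table right of the colorimeter; origin under the pivot; loose, not to be moved
- spatula: measuring spoon with black handle, 160 mm long, about 20 mm high, lying on the table right of the colorimeter; origin under its middle; loose, not to be moved

How it is judged:
By the outcome, as a careful person would: the job done as asked, in the order asked, and still so for the second after the job is handed in, with the robot touching nothing.
It also fails if it takes over 72 s, if anything falls off the work surface, if the arm or the gripper's body presses on something with over 40 N, if the wrist force passes 120 N, or if a joint passes its speed limit or range.

ROBOT

A 6-joint arm with a two-finger parallel gripper is mounted at the origin on the work surface. World frame = base frame: x ahead of the robot, y to its left, z up, the work surface at z = 0. Lengths are in m, angles in rad, forces in N, time in s.
With the tool pointing down it reaches from about 0.275 to 0.975 m from the base axis. Payload 8.4 kg.
Tool frame: the origin (TCP) lies between the finger pads; the fingertips stand 25 mm ahead of it and the grasp point (between the pads) lies 6 mm ahead of it (robot.nose_length is the distance from the TCP to the fingertips, in m); y points along the fingers, z is the direction in which the jaws open and shut, and the axes are right-handed (so a half turn about y gives the same grasp; the last joint's range is limited). The gripper opens to 92 mm and grips with 3 to 60 N. Pads are 20 mm wide; open, the fingers measure 128 mm over their backs; the gripper's body (75 mm by 189 mm) begins 69 mm behind the grasp point.
Start: joints at [-1.326, 0.353, 1.633, -0, 1.155, -0.002], TCP at [0.153, -0.606, 0.208] pointing down, gripper open.
Joint ranges: [-2.63, 2.63], [-0.92, 2.1], [0.06, 2.66], [-1.3, 4.44], [0, 2.69], [-3.02, 3.02]. Speed limits (rad/s): [2.22, 2.22, 2.79, 3.14, 3.14, 3.14].

INTERFACE

Orientations are given as a unit quaternion [w, x, y, z].
In Python, from bench import robot, viewer, workorder gives the robot as it stands.
- The arm moves only by the tool arm_command, never from a script. Its argument "moves" is a list of rows, each an object of numbers: "tx", "ty", "tz": the shift along the tool's x, y, z in m; "turn": the turn about the tool's y in degrees; "grip": the opening, from 0 (shut) to 1 (fully open). In form: [{"tx": .., "ty": .., "tz": .., "turn": .., "grip": ..}, ...]. A call has 1 to 20 rows; each row is the pose to reach, as a shift and turn from the pose measured when the call began, along the tool's axes at that moment; what a row does not reach only later rows make up. A row lasts 1/8 s, in which the tool goes at most 62.5 mm and 10.7 degrees, less where a joint would pass 70% of its speed; a pose out of reach is approached as far as the arm can. A call with a gripper value outside its range is refused whole. The fingers move at their own pace and stop on an object; "force" is the grip in N (left out, the last holds). Time passes only in rows, so rows that repeat a pose let the fingers close. It gives the time, the measured TCP pose, the force and the opening at its end, in the units of the state.
- robot.get_obs(): the state, without advancing time (a new reading comes with each control period).
- viewer.grab_frame(name): name is "side" or "top"; returns the picture (480x640x3 uint8, red, green, blue); there is no depth.
- viewer.camera_model(name): a dict with "vfov" (degrees; the focal length in pixels is half the picture's height over the tangent of half this angle, whatever the lens; pixels are square), "cx", "cy" (the principal point, pixels), "position" and "orientation" of the camera in the world. Camera axes: x right, y down, z forward; pixel columns grow to the right and rows downward; lengths in m; the calibration is good to about 2 mm. A picture is of the moment at which its call begins. camera_model takes no time and is no camera call.
- workorder.job_done(): hands the job in, once; it reports no verdict.
The state is a dict: "time_s": time; "joint_pos": joint angles; "qvel": joint speeds; "effort": joint torques, N m; "ee_pos": TCP position; "ee_rot": TCP orientation; "wrist_force": force on the tool from outside, world axes, zero at the start; "ft_torque": the same for the moment, N m; "finger_gap": opening from 0.0 (shut) to 1.0 (fully open).
Only numpy, scipy, OpenCV 4.12 (cv2) and the standard library are available. Lean on these libraries where they do the work, as an engineer would, in place of code of your own. Each camera call takes 0.05 s, during which the arm holds its last target.

## Working session

There is one attempt and no reset: what is moved stays moved. The work goes in short steps, Python scripts to look and compute and a tool call to move; the robot and the scene stay as the last step left them, time stands still between calls to the robot, and variables do not carry over. Pictures are saved under pics/ and viewed, and the job is handed in when it is done.

Besides the shell and the picture viewer there is one more tool, called after "Call:" by a JSON object that holds its "fn" and its "kwargs". arm_command: Moves the arm, as the interface text tells. Its arguments: {"type":"object","properties":{"moves":{"type":"array"},"force":{"type":"number"}},"required":["moves"]}

```bash
mkdir -p pics; ls
python3 - <<'E'
from bench import robot, viewer
import cv2
for n in("side","top"):
    cv2.imwrite(f"pics/{n}0.png",viewer.grab_frame(n)[:,:,::-1]); print(n,viewer.camera_model(n))
print(robot.get_obs(), robot.nose_length)
E
```

```text
pics
side {'vfov': 54.83072662276309, 'cx': 318.3761298067723, 'cy': 238.5929465981996, 'position': array([0.15914547, 0.61144706, 0.53134429]), 'orientation': array([ 0.14280275, -0.25730165,  0.83285652, -0.46877847])}
top {'vfov': 56.96271114476558, 'cx': 320.0674872709674, 'cy': 241.95718101052518, 'position': array([0.42921885, 0.04353685, 1.05210083]), 'orientation': array([-0.05296585,  0.70847855, -0.70240971,  0.04328238])}
{'time_s': 0.1, 'joint_pos': array([-1.32638244e+00,  3.53588851e-01,  1.63406974e+00,  8.70321737e-06,
        1.15522204e+00, -2.37819528e-03]), 'qvel': array([-0.0009319 , -0.0016386 , -0.00042947,  0.00046512,  0.00096185,
        0.00113838]), 'effort': array([ 4.48240758e-05, -5.94904768e+01, -3.34930015e+01,  6.99166604e-02,
        1.85078621e-02, -3.07861274e-05]), 'ee_pos': array([ 0.15258605, -0.60560182,  0.20752829]), 'ee_rot': array([ 0.08697948, -0.08708384,  0.70218258, -0.70127783]), 'wrist_force': array([ 0.41676139, -0.23602675, -0.40961732]), 'ft_torque': array([-0.01419971,  0.02168613, -0.0321395 ]), 'finger_gap': 0.9982746913884135} 0.025
```

View pics/side0.png

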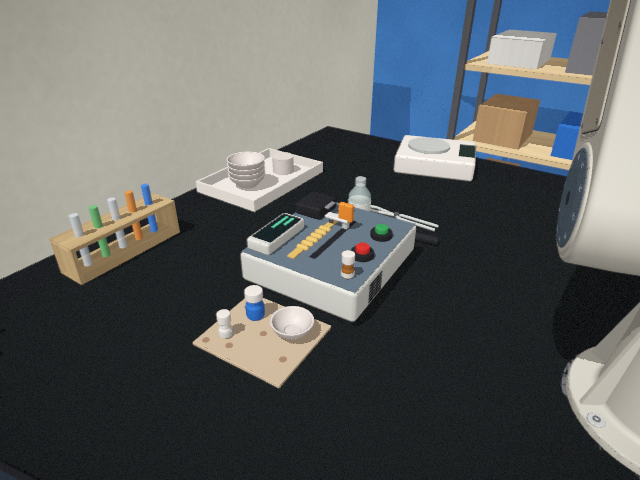

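View pics/top0.png

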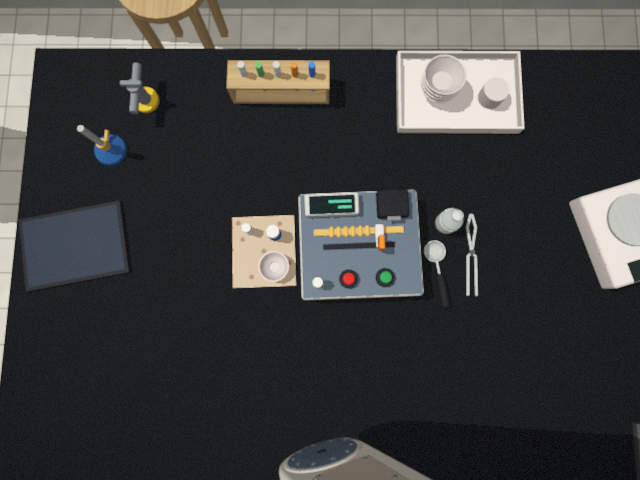

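The side view shows the colorimeter at about (330,250), with the orange paddle at (346,213). In the top view it is at (360,245), with the paddle at (381,241), green button at (386,277), red at (349,278) and the brass rail spanning x 314–403 at row 231. Next I'll segment these and cast rays.

```bash
cat > h.py <<'E'
import numpy as np, cv2
from scipy.spatial.transform import Rotation as R
from bench import robot, viewer
M={n:viewer.camera_model(n) for n in("side","top")}
def rot(q): return R.from_quat([q[1],q[2],q[3],q[0]])
def ray(n,u,v):
    m=M[n]; f=240/np.tan(np.radians(m["vfov"])/2)
    d=rot(m["orientation"]).apply([(u-m["cx"])/f,(v-m["cy"])/f,1]); return np.array(m["position"]),d
def plane(n,u,v,z):
    p,d=ray(n,u,v); return p+d*(z-p[2])/d[2]
def tri(a,b):
    (p,d),(q,e)=ray("top",*a),ray("side",*b)
    s=np.linalg.lstsq(np.c_[d,-e],q-p,rcond=None)[0]
    A,B=p+d*s[0],q+e*s[1]; return (A+B)/2,np.linalg.norm(A-B)
def proj(n,P):
    m=M[n]; f=240/np.tan(np.radians(m["vfov"])/2)
    c=rot(m["orientation"]).inv().apply(np.array(P)-m["position"]); return c[:2]/c[2]*f+[m["cx"],m["cy"]]
def blobs(img,lo,hi,roi,minA=8):
    x0,y0,x1,y1=roi
    hsv=cv2.cvtColor(img,cv2.COLOR_RGB2HSV)
    k=np.zeros(img.shape[:2],np.uint8); k[y0:y1,x0:x1]=cv2.inRange(hsv,lo,hi)[y0:y1,x0:x1]
    n,l,s,c=cv2.connectedComponentsWithStats(k)
    return [(s[i],c[i]+0.0,l==i) for i in range(1,n) if s[i][4]>=minA]
ROI={"top":(295,185,430,305),"side":(240,190,420,315)}
COL={"green":((50,120,50),(75,255,255)),"red":((0,150,60),(5,255,255)),"orange":((8,200,120),(17,255,255)),"brass":((17,90,110),(28,230,255))}
E
python3 - <<'E'
from h import *
for n in M:
    im=cv2.imread(f"pics/{n}0.png")[:,:,::-1].copy()
    for c in COL:
        for s,ce,_ in blobs(im,*COL[c],ROI[n]): print(n,c,s,ce.round(1))
    x0,y0,x1,y1=ROI[n]
    cr=cv2.resize(im[y0:y1,x0:x1],None,fx=4.4,fy=4.4,interpolation=cv2.INTER_CUBIC); cv2.imwrite(f"pics/{n}0c.png",cr[:,:,::-1])
E
```

```text
side green [375 224  14  11 124] [381.3 228.9]
side red [355 243  15  12 142] [362.2 248.2]
side orange [339 206  14  16 113] [346.1 213.6]
side brass [288 220  50  39 441] [311.5 238.9]
top green [379 271  13  12 121] [385.4 276.7]
top red [343 272  12  13 120] [348.3 278.2]
top orange [378 236   7  14  50] [381.1 243.1]
top brass [314 225  61  13 504] [345.1 231.1]
top brass [384 226  20   7 131] [393.7 229.2]
```

Run:
```python
import cv2
for n in("top0c","side0c"): print(cv2.imread(f"pics/{n}.png").shape)
```

```text
(528, 594, 3)
(550, 792, 3)
```

View pics/top0c.png

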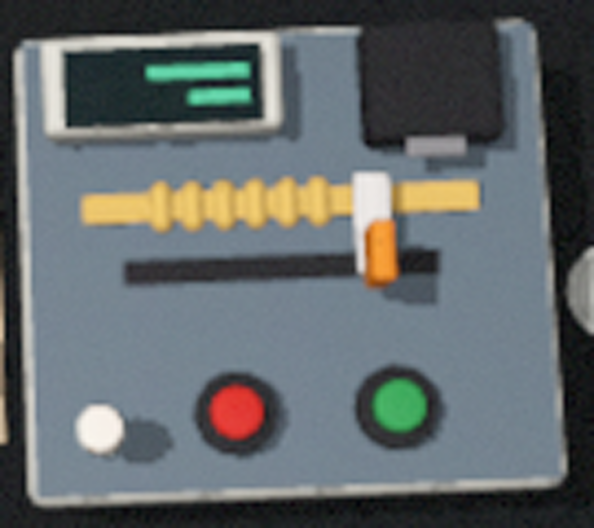

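View pics/side0c.png

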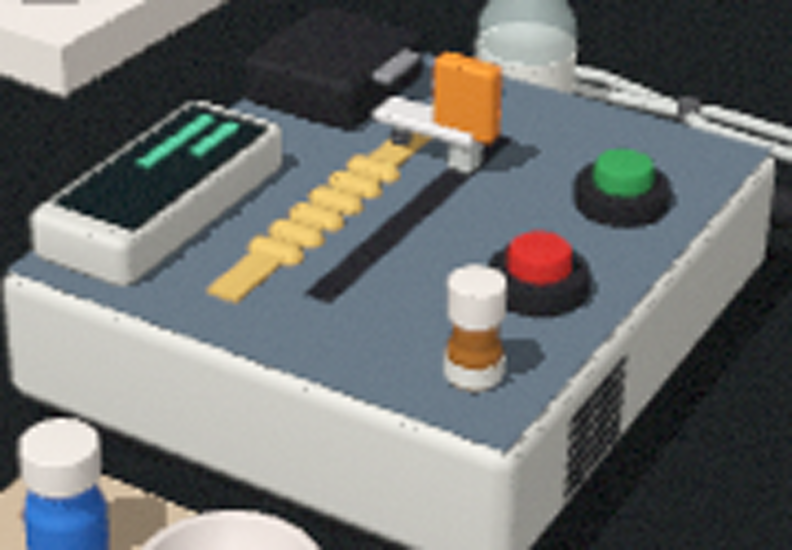

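The crops show six ridges clearly (crop x 160–317), with the paddle to the right of them in the smooth run. The chamber is behind the paddle and the amber vial is at the front left. Next I'll compute positions.

Run:
```python
from h import *
im={n:cv2.imread(f"pics/{n}0.png")[:,:,::-1].copy() for n in M}
c={}
for k in("green","red","orange"):
    for n in M: c[n,k]=blobs(im[n],*COL[k],ROI[n])[0][1]
    P,e=tri(c["top",k],c["side",k]); print(k,"tri",P.round(4),"gap",round(e,4))
# button tops at 97mm, rail plane
g=plane("top",*c["top","green"],.097);r=plane("top",*c["top","red"],.097)
gs=plane("side",385.0-.6+0*1,225.5,.097)
d=r-g; print("g",g.round(4),"r",r.round(4),"dist",np.linalg.norm(d),"yaw",np.degrees(np.arctan2(-d[0],d[1])))
# ridge bulges on upscaled top crop
x0,y0,x1,y1=ROI["top"]
S=8
big=cv2.resize(im["top"][y0:y1,x0:x1],None,fx=S,fy=S,interpolation=cv2.INTER_CUBIC)
hsv=cv2.cvtColor(big,cv2.COLOR_RGB2HSV); k=cv2.inRange(hsv,(17,80,100),(30,255,255))
k[:int(30*S)]=0;k[int(60*S):]=0
w=(k>0).sum(0); w=np.convolve(w,np.ones(9)/9,'same')
from scipy.signal import find_peaks
pk,_=find_peaks(w,prominence=8,distance=30)
cols=np.where(w>3)[0]; print("cols",(cols.min()+.5)/S-.5+x0,(cols.max()+.5)/S-.5+x0)
L=[]
for p in pk:
    rows=np.where(k[:,p])[0]; u=(p+.5)/S-.5+x0; v=(rows.min()+rows.max()+1)/2/S-.5+y0
    P=plane("top",u,v,.081-.001); L.append(P); print(round(u,2),round(v,2),w[p].round(0),P.round(4))
```

```text
green tri [ 0.4862 -0.0846  0.0912] gap 0.0004
red tri [ 0.4823 -0.0045  0.0912] gap 0.0003
orange tri [ 0.5578 -0.0738  0.1071] gap 0.0015
g [ 0.4857 -0.084   0.097 ] r [ 0.4818 -0.0043  0.097 ] dist 0.07973769212526487 yaw 2.7637995639907498
cols 312.8125 403.8125
331.06 231.56 90.0 [0.5859 0.0333 0.08  ]
338.19 231.38 89.0 [0.5865 0.0174 0.08  ]
345.31 231.12 90.0 [0.5872 0.0016 0.08  ]
352.56 230.81 90.0 [ 0.588  -0.0145  0.08  ]
359.94 230.5 90.0 [ 0.5888 -0.0309  0.08  ]
367.06 230.31 89.0 [ 0.5893 -0.0467  0.08  ]
386.69 229.5 55.0 [ 0.5915 -0.0903  0.08  ]
```

```bash
cat >> h.py <<'E'
yaw=np.radians(2.6); ex=np.array([np.cos(yaw),np.sin(yaw),0]); ey=np.array([-np.sin(yaw),np.cos(yaw),0])
C=np.array([.4859,-.084,0])+.078*ex+.050*ey
def w(x,y,z): return C+x*ex+y*ey+np.array([0,0,z])
def col(P): d=np.array(P)-C; return np.array([d@ex,d@ey,d[2]])
def status():
    o=robot.get_obs(); A=rot(o["ee_rot"]).as_matrix(); p=o["ee_pos"]; tip=p+A[:,1]*.025
    print("t",round(o["time_s"],3),"tip col mm",(col(tip)*1000).round(1),"F",o["wrist_force"].round(2),"gap",round(o["finger_gap"],3)); return o,A,p,tip
def toward(tx,ty,tz):
    o,A,p,tip=status(); print("tool shift",(A.T@(w(tx,ty,tz)-tip)).round(4))
E
python3 - <<'E'
from h import *
o,A,p,tip=status(); print(A.round(3))
im={n:cv2.imread(f"pics/{n}0.png")[:,:,::-1].copy() for n in M}
# paddle: top-face view, near (-y) face from side etc
for s,ce,m in blobs(im["top"],*COL["orange"],ROI["top"]):
    v,u=np.where(m); print("top orange u",u.min(),u.max(),"v",v.min(),v.max())
    for z in (.129,.111): print(z,(col(plane("top",*ce,z))*1000).round(1))
for s,ce,m in blobs(im["side"],*COL["orange"],ROI["side"]):
    print("side",(col(plane("side",*ce,.111))*1000).round(1))
for q in [(-.005,-.043,.129),(-.02,-.043,.129),(.01,-.043,.129)]: print("proj top",proj("top",w(*q)).round(1),"side",proj("side",w(*q)).round(1))
# corner check of colorimeter top
for q in [(-.12,-.135,.075),(-.12,.135,.075),(.12,.135,.075),(.12,-.135,.075)]: print("corner",proj("top",w(*q)).round(1), proj("side",w(*q)).round(1))
E
```

```text
t 0.1 tip col mm [-434.6 -555.9  182.5] F [ 0.42 -0.24 -0.41] gap 0.998
[[-0.97  -0.     0.244]
 [-0.244  0.001 -0.97 ]
 [-0.    -1.    -0.001]]
top orange u 378 384 v 236 249
0.129 [ -9.2 -40.5 129. ]
0.111 [ -6.9 -42.9 111. ]
side [ -8.4 -36.4 111. ]
proj top [382.1 241.1] side [346.5 203.4]
proj top [382.5 248.2] side [353.5 205.3]
proj top [381.7 234.1] side [339.7 201.6]
corner [424. 295.] [417.9 223.6]
corner [300.7 299.5] [355.2 294.8]
corner [297.5 192.7] [237.8 251.3]
corner [416.8 188.2] [316.3 195.7]
```

Run:
```python
from h import *
toward(-.007,-.095,.16)
```

```text
t 0.1 tip col mm [-434.6 -555.9  182.5] F [ 0.42 -0.24 -0.41] gap 0.998
tool shift [-0.5112  0.023  -0.366 ]
```

Call:
{"fn": "arm_command", "kwargs": {"moves": [{"tx": -0.04, "ty": 0, "tz": -0.028, "turn": 3, "grip": 0}, {"tx": -0.08, "ty": 0, "tz": -0.057, "turn": 6, "grip": 0}, {"tx": -0.12, "ty": 0, "tz": -0.086, "turn": 9, "grip": 0}, {"tx": -0.16, "ty": 0, "tz": -0.114, "turn": 11.5, "grip": 0}, {"tx": -0.2, "ty": 0, "tz": -0.143, "turn": 11.5, "grip": 0}, {"tx": -0.24, "ty": 0, "tz": -0.172, "turn": 11.5, "grip": 0}, {"tx": -0.28, "ty": 0, "tz": -0.2, "turn": 11.5, "grip": 0}, {"tx": -0.32, "ty": 0, "tz": -0.229, "turn": 11.5, "grip": 0}, {"tx": -0.36, "ty": 0, "tz": -0.257, "turn": 11.5, "grip": 0}, {"tx": -0.4, "ty": 0, "tz": -0.286, "turn": 11.5, "grip": 0}, {"tx": -0.44, "ty": 0, "tz": -0.315, "turn": 11.5, "grip": 0}, {"tx": -0.48, "ty": 0.01, "tz": -0.343, "turn": 11.5, "grip": 0}, {"tx": -0.511, "ty": 0.023, "tz": -0.366, "turn": 11.5, "grip": 0}, {"tx": -0.511, "ty": 0.023, "tz": -0.366, "turn": 11.5, "grip": 0}, {"tx": -0.511, "ty": 0.023, "tz": -0.366, "turn": 11.5, "grip": 0}]}}

```text
time_s: 1.98
ee_pos: [0.5581, -0.1261, 0.1848]
ee_rot: [0.016, -0.017, 0.707, -0.707]
wrist_force: [-0.8, -0.3, -0.3]
finger_gap: 0.004
```

Run:
```python
from h import *
toward(-.007,-.090,.105)
o=robot.get_obs(); print(rot(o["ee_rot"]).as_matrix().round(3))
for n in M:
    x0,y0,x1,y1=(270,170,450,310) if n=="top" else (230,100,430,290)
    im=viewer.grab_frame(n); cv2.imwrite(f"pics/{n}1.png",cv2.resize(im[y0:y1,x0:x1],None,fx=3,fy=3,interpolation=cv2.INTER_CUBIC)[:,:,::-1])
```

```text
t 1.975 tip col mm [ -7.8 -95.3 159.8] F [-0.82 -0.34 -0.26] gap 0.004
tool shift [-0.0009  0.0548 -0.0052]
[[-0.999 -0.001  0.047]
 [-0.047  0.001 -0.999]
 [ 0.001 -1.    -0.001]]
```

View pics/side1.png

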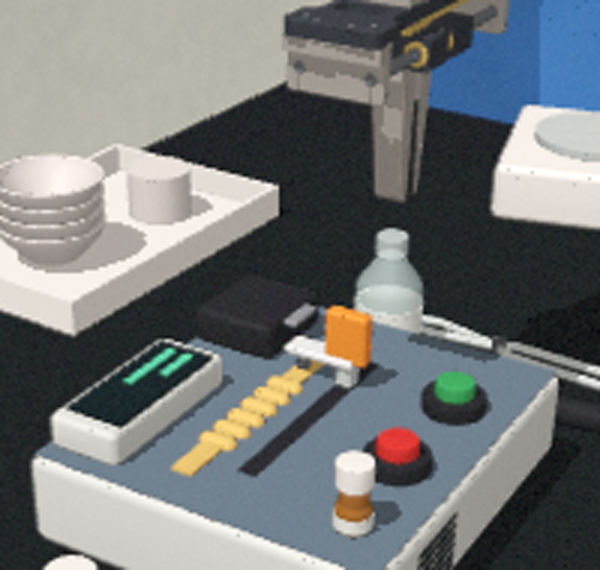

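The side view shows the closed fingers hanging free, tip at about full-frame (362,165), to the right of the paddle and clear of everything. Next I'll descend and check.

Call:
{"fn": "arm_command", "kwargs": {"moves": [{"tx": 0, "ty": 0.015, "tz": 0, "turn": 0, "grip": 0}, {"tx": 0, "ty": 0.03, "tz": 0, "turn": 0, "grip": 0}, {"tx": 0, "ty": 0.045, "tz": 0, "turn": 0, "grip": 0}, {"tx": 0, "ty": 0.055, "tz": 0, "turn": 0, "grip": 0}, {"tx": 0, "ty": 0.055, "tz": 0, "turn": 0, "grip": 0}, {"tx": 0, "ty": 0.055, "tz": 0, "turn": 0, "grip": 0}]}}

```text
time_s: 2.82
ee_pos: [0.5584, -0.1267, 0.1305]
ee_rot: [0.016, -0.016, 0.707, -0.707]
wrist_force: [0.1, -0.7, -0.2]
finger_gap: 0.007
```

```bash
cat > pic.py <<'E'
import sys
from h import *
k=sys.argv[1]
status(); out=[]
for n in M:
    x0,y0,x1,y1=(285,180,435,310) if n=="top" else (240,130,420,300)
    im=viewer.grab_frame(n); cv2.imwrite(f"pics/{n}{k}f.png",im[:,:,::-1])
    out.append(cv2.resize(im[y0:y1,x0:x1],(400,int(400*(y1-y0)/(x1-x0))),interpolation=cv2.INTER_CUBIC))
    for s,ce,m in blobs(im,*COL["orange"],(300,180,400,300) if n=="side" else ROI[n]):
        v,u=np.where(m); print(n,"orange",ce.round(1),u.min(),u.max(),v.min(),v.max(),s[4],(col(plane(n,*ce,.111))*1000).round(1))
h=max(o.shape[0] for o in out)
cv2.imwrite(f"pics/{k}.png",np.hstack([cv2.copyMakeBorder(o,0,h-o.shape[0],0,0,cv2.BORDER_CONSTANT) for o in out])[:,:,::-1])
E
python3 pic.py d2
```

```text
t 2.825 tip col mm [ -7.5 -95.9 105.5] F [ 0.07 -0.72 -0.22] gap 0.007
```

View pics/d2.png

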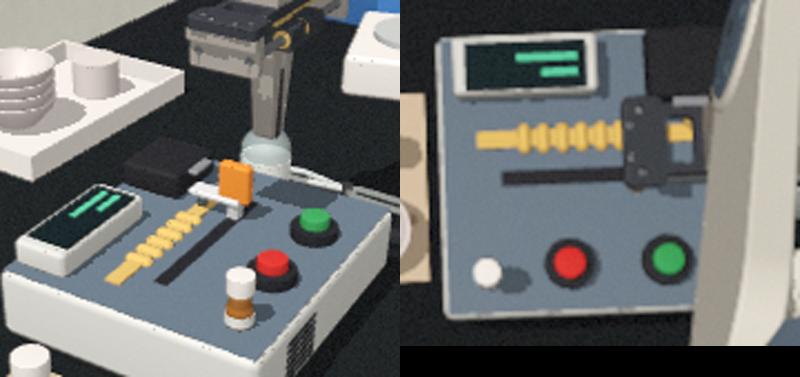

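Run:
```python
from h import *
print(proj("side",w(-.0075,-.0959,.1055)), proj("side",w(-.0075,-.0779,.1055)))
im=cv2.imread("pics/sided2f.png"); h=cv2.cvtColor(im,cv2.COLOR_BGR2HSV); print(h[208:220:3,340:352:3].reshape(-1,3)[:9])
```

```text
[359.76851582 204.02994787] [355.61834703 207.52377155]
[[ 15 194 231]
 [ 15 202 230]
 [ 15 198 230]
 [ 15 198 230]
 [ 16 200 229]
 [ 15 196 229]
 [ 15 200 229]
 [ 15 196 229]
 [ 15 196 228]]
```

```bash
sed -i 's/(8,200,120)/(8,160,120)/' h.py
python3 - <<'E'
from h import *
im=cv2.imread("pics/sided2f.png"); cv2.imwrite("pics/z.png",cv2.resize(im[160:240,310:400],None,fx=7,fy=7,interpolation=cv2.INTER_CUBIC))
E
```

```text
(no output)
```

View pics/z.png

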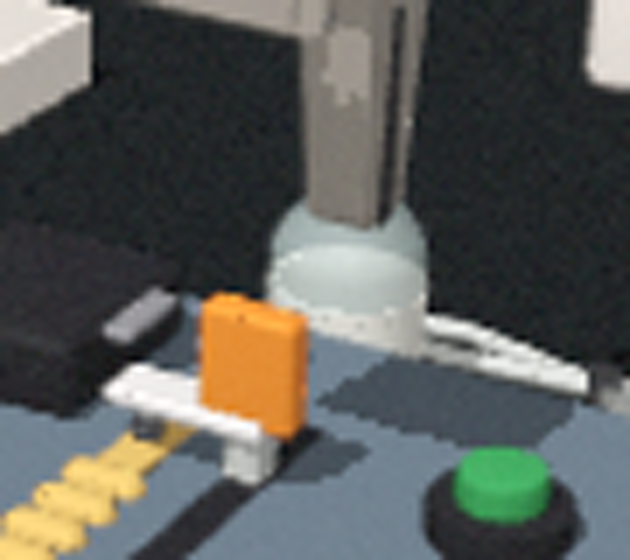

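Run:
```python
from h import *
for z in(.1055,.118,.1305): 
  for x in (-.0175,.0025): print(z,x,[proj("side",w(x,y,z)).round(1).tolist() for y in(-.078,-.096,-.114)])
for z in(.16,.185): 
  for x in (-.0175,.0025): print(z,x,[proj("side",w(x,y,z)).round(1).tolist() for y in(-.077,-.095,-.113)])
im=cv2.imread("pics/sided2f.png")
```

```text
0.1055 -0.0175 [[360.1, 208.7], [364.2, 205.2], [368.2, 201.8]]
0.1055 0.0025 [[351.2, 206.3], [355.4, 202.8], [359.5, 199.5]]
0.118 -0.0175 [[360.4, 203.1], [364.6, 199.6], [368.6, 196.3]]
0.118 0.0025 [[351.5, 200.7], [355.7, 197.3], [359.8, 194.0]]
0.1305 -0.0175 [[360.8, 197.4], [364.9, 194.0], [369.0, 190.6]]
0.1305 0.0025 [[351.7, 195.0], [356.0, 191.6], [360.1, 188.4]]
0.16 -0.0175 [[361.3, 183.7], [365.5, 180.5], [369.6, 177.3]]
0.16 0.0025 [[352.1, 181.4], [356.4, 178.2], [360.6, 175.1]]
0.185 -0.0175 [[362.0, 171.6], [366.3, 168.5], [370.4, 165.4]]
0.185 0.0025 [[352.6, 169.4], [357.0, 166.3], [361.2, 163.3]]
```

The side view shows the fingertip bottom edge at (354–364, 191). By ray that is about z 0.131, so roughly 25 mm higher than the nominal 0.1055. I'll go down to where both readings are safe and re-measure.

Call:
{"fn": "arm_command", "kwargs": {"moves": [{"tx": 0, "ty": 0.005, "tz": 0, "turn": 0, "grip": 0}, {"tx": 0, "ty": 0.01, "tz": 0, "turn": 0, "grip": 0}, {"tx": 0, "ty": 0.013, "tz": 0, "turn": 0, "grip": 0}, {"tx": 0, "ty": 0.016, "tz": 0, "turn": 0, "grip": 0}, {"tx": 0, "ty": 0.018, "tz": 0, "turn": 0, "grip": 0}, {"tx": 0, "ty": 0.018, "tz": 0, "turn": 0, "grip": 0}]}}

```text
time_s: 3.68
ee_pos: [0.5585, -0.1267, 0.1126]
ee_rot: [0.016, -0.016, 0.707, -0.707]
wrist_force: [-0.7, 1.1, 0.0]
finger_gap: 0.007
```

```bash
python3 pic.py d3
python3 - <<'E'
from h import *
im=cv2.imread("pics/sided3f.png"); cv2.imwrite("pics/z3.png",cv2.resize(im[160:240,310:400],None,fx=7,fy=7,interpolation=cv2.INTER_CUBIC))
E
```

```text
t 3.675 tip col mm [ -7.4 -95.9  87.6] F [-0.72  1.06  0.01] gap 0.007
side orange [345.8 211.3] 339 353 202 222 238 [ -3.4 -44.4 111. ]
side orange [346.9 269.1] 342 353 265 273 79 [-98.5 125.4 111. ]
```

View pics/z3.png

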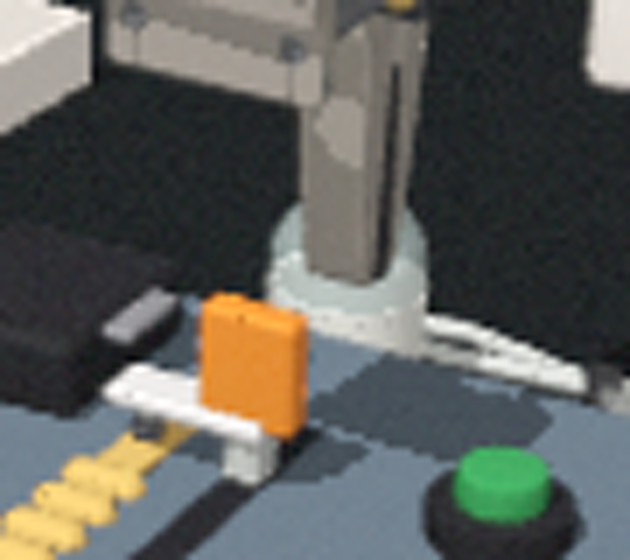

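View pics/d3.png

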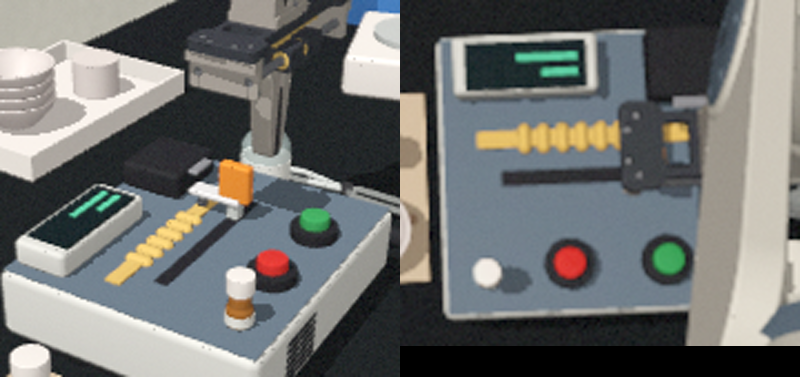

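The fingertip edge is now at row ≈200, so z ≈ 0.113, 16 mm below the paddle's top. The wrist shows no contact. I'll approach the paddle's right face slowly.

Call:
{"fn": "arm_command", "kwargs": {"moves": [{"tx": 0, "ty": 0.002, "tz": -0.005, "turn": 0, "grip": 0}, {"tx": 0, "ty": 0.004, "tz": -0.01, "turn": 0, "grip": 0}, {"tx": 0, "ty": 0.004, "tz": -0.015, "turn": 0, "grip": 0}, {"tx": 0, "ty": 0.004, "tz": -0.02, "turn": 0, "grip": 0}, {"tx": 0, "ty": 0.004, "tz": -0.023, "turn": 0, "grip": 0}, {"tx": 0, "ty": 0.004, "tz": -0.025, "turn": 0, "grip": 0}, {"tx": 0, "ty": 0.004, "tz": -0.025, "turn": 0, "grip": 0}, {"tx": 0, "ty": 0.004, "tz": -0.025, "turn": 0, "grip": 0}]}}

```text
time_s: 4.78
ee_pos: [0.5575, -0.1018, 0.1089]
ee_rot: [0.016, -0.016, 0.707, -0.707]
wrist_force: [-0.8, -0.6, -0.2]
finger_gap: 0.001
```

```bash
python3 pic.py d4
python3 - <<'E'
from h import *
im=cv2.imread("pics/sided4f.png"); cv2.imwrite("pics/z4.png",cv2.resize(im[160:240,310:400],None,fx=7,fy=7,interpolation=cv2.INTER_CUBIC))
E
```

```text
t 4.775 tip col mm [ -7.2 -71.1  83.9] F [-0.78 -0.63 -0.2 ] gap 0.001
side orange [345.9 211.1] 339 353 202 222 243 [ -3.3 -44.9 111. ]
side orange [346.9 269.1] 342 353 265 273 79 [-98.5 125.4 111. ]
```

View pics/z4.png

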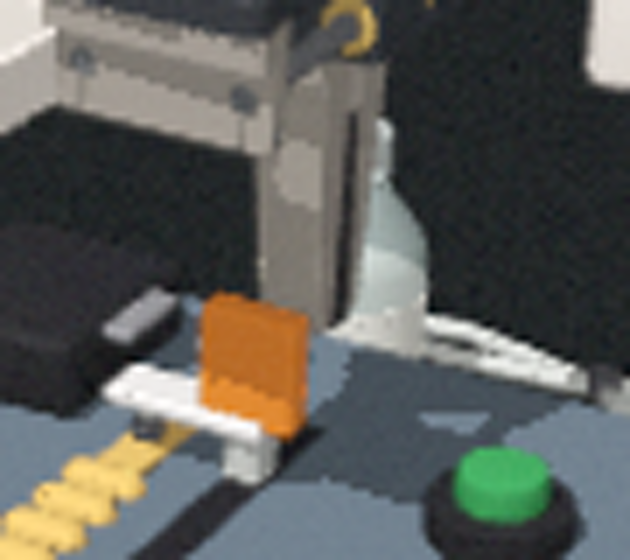

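Call:
{"fn": "arm_command", "kwargs": {"moves": [{"tx": 0, "ty": 0, "tz": -0.002, "turn": 0, "grip": 0}, {"tx": 0, "ty": 0, "tz": -0.004, "turn": 0, "grip": 0}, {"tx": 0, "ty": 0, "tz": -0.006, "turn": 0, "grip": 0}, {"tx": 0, "ty": 0, "tz": -0.008, "turn": 0, "grip": 0}, {"tx": 0, "ty": 0, "tz": -0.01, "turn": 0, "grip": 0}, {"tx": 0, "ty": 0, "tz": -0.012, "turn": 0, "grip": 0}, {"tx": 0, "ty": 0, "tz": -0.014, "turn": 0, "grip": 0}, {"tx": 0, "ty": 0, "tz": -0.016, "turn": 0, "grip": 0}, {"tx": 0, "ty": 0, "tz": -0.016, "turn": 0, "grip": 0}]}}

```text
time_s: 6.0
ee_pos: [0.5568, -0.0857, 0.1089]
ee_rot: [0.016, -0.016, 0.707, -0.707]
wrist_force: [0.3, -0.9, 0.1]
finger_gap: 0.005
```

```bash
python3 pic.py d5
python3 - <<'E'
from h import *
im=cv2.imread("pics/sided5f.png"); cv2.imwrite("pics/z5.png",cv2.resize(im[160:240,310:400],None,fx=7,fy=7,interpolation=cv2.INTER_CUBIC))
E
```

```text
t 6.0 tip col mm [ -7.2 -54.8  83.9] F [ 0.25 -0.93  0.08] gap 0.005
side orange [343.8 213.1] 336 351 204 223 246 [ -3.7 -35.7 111. ]
side orange [347.  269.2] 342 353 265 273 79 [-98.6 125.6 111. ]
```

View pics/z5.png

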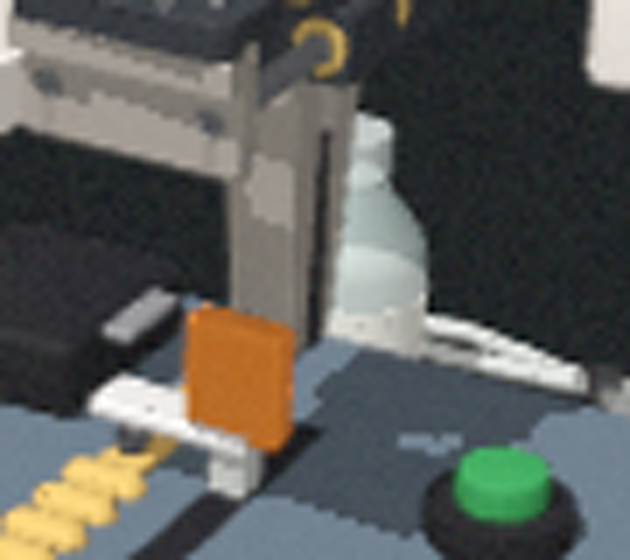

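The paddle moved about 9 mm with the finger in contact, in the smooth run at ~1 N. So paddle centre ≈ tip + 20.8 mm. Now on to the first ridge.

Call:
{"fn": "arm_command", "kwargs": {"moves": [{"tx": 0, "ty": 0, "tz": -0.0015, "turn": 0, "grip": 0}, {"tx": 0, "ty": 0, "tz": -0.003, "turn": 0, "grip": 0}, {"tx": 0, "ty": 0, "tz": -0.0045, "turn": 0, "grip": 0}, {"tx": 0, "ty": 0, "tz": -0.006, "turn": 0, "grip": 0}, {"tx": 0, "ty": 0, "tz": -0.0075, "turn": 0, "grip": 0}, {"tx": 0, "ty": 0, "tz": -0.009, "turn": 0, "grip": 0}, {"tx": 0, "ty": 0, "tz": -0.0105, "turn": 0, "grip": 0}, {"tx": 0, "ty": 0, "tz": -0.012, "turn": 0, "grip": 0}]}}

```text
time_s: 7.1
ee_pos: [0.5563, -0.0741, 0.1089]
ee_rot: [0.016, -0.016, 0.707, -0.707]
wrist_force: [0.4, -4.4, -0.4]
finger_gap: 0.006
```

Call:
{"fn": "arm_command", "kwargs": {"moves": [{"tx": 0, "ty": 0, "tz": -0.001, "turn": 0, "grip": 0}, {"tx": 0, "ty": 0, "tz": -0.002, "turn": 0, "grip": 0}]}}

```text
time_s: 7.35
ee_pos: [0.5562, -0.0719, 0.1089]
ee_rot: [0.016, -0.016, 0.707, -0.707]
wrist_force: [-0.3, -2.2, -0.5]
finger_gap: 0.004
```

```bash
python3 pic.py d6
```

```text
t 7.35 tip col mm [ -7.2 -41.1  83.9] F [-0.26 -2.22 -0.55] gap 0.004
side orange [340.2 215.8] 333 348 206 226 260 [ -3.2 -22.7 111. ]
side orange [347.  269.2] 342 353 265 273 79 [-98.6 125.6 111. ]
```

Call:
{"fn": "arm_command", "kwargs": {"moves": [{"tx": 0, "ty": 0, "tz": -0.001, "turn": 0, "grip": 0}, {"tx": 0, "ty": 0, "tz": -0.002, "turn": 0, "grip": 0}]}}

```text
time_s: 7.7
ee_pos: [0.556, -0.0695, 0.1089]
ee_rot: [0.016, -0.016, 0.707, -0.707]
wrist_force: [-0.4, -0.8, 0.1]
finger_gap: 0.006
```

```bash
python3 pic.py d7
```

```text
t 7.7 tip col mm [ -7.3 -38.7  83.9] F [-0.44 -0.77  0.09] gap 0.006
side orange [339.8 216.5] 332 347 207 227 256 [ -3.8 -19.8 111. ]
side orange [347.  269.2] 342 353 265 273 79 [-98.6 125.6 111. ]
```

Call:
{"fn": "arm_command", "kwargs": {"moves": [{"tx": 0, "ty": 0, "tz": -0.001, "turn": 0, "grip": 0}, {"tx": 0, "ty": 0, "tz": -0.002, "turn": 0, "grip": 0}]}}

```text
time_s: 8.05
ee_pos: [0.556, -0.0672, 0.1089]
ee_rot: [0.016, -0.016, 0.707, -0.707]
wrist_force: [-0.6, -0.0, 0.2]
finger_gap: 0.003
```

```bash
python3 pic.py d8
```

```text
t 8.05 tip col mm [ -7.2 -36.4  83.9] F [-0.55 -0.05  0.22] gap 0.003
side orange [337.5 218.3] 330 345 208 229 259 [ -3.6 -11.4 111. ]
side orange [347.  269.1] 342 353 265 273 80 [-98.6 125.4 111. ]
```

First click: the side ray moved from -19.8 to -11.4 and the force dropped to 0, as predicted with the tip at about -37.5. The second should come near tip -21.5.

Call:
{"fn": "arm_command", "kwargs": {"moves": [{"tx": 0, "ty": 0, "tz": -0.0015, "turn": 0, "grip": 0}, {"tx": 0, "ty": 0, "tz": -0.003, "turn": 0, "grip": 0}, {"tx": 0, "ty": 0, "tz": -0.0045, "turn": 0, "grip": 0}, {"tx": 0, "ty": 0, "tz": -0.006, "turn": 0, "grip": 0}, {"tx": 0, "ty": 0, "tz": -0.0075, "turn": 0, "grip": 0}, {"tx": 0, "ty": 0, "tz": -0.009, "turn": 0, "grip": 0}, {"tx": 0, "ty": 0, "tz": -0.0105, "turn": 0, "grip": 0}, {"tx": 0, "ty": 0, "tz": -0.012, "turn": 0, "grip": 0}]}}

```text
time_s: 9.15
ee_pos: [0.5554, -0.0551, 0.1089]
ee_rot: [0.016, -0.016, 0.707, -0.706]
wrist_force: [-0.6, -1.4, -0.6]
finger_gap: 0.005
```

```bash
python3 pic.py d9
```

```text
t 9.15 tip col mm [ -7.2 -24.2  83.9] F [-0.59 -1.42 -0.6 ] gap 0.005
side orange [336.1 219.7] 329 343 210 230 263 [ -4.1  -5.1 111. ]
side orange [346.9 269.1] 342 353 265 273 78 [-98.5 125.6 111. ]
```

Call:
{"fn": "arm_command", "kwargs": {"moves": [{"tx": 0, "ty": 0, "tz": -0.001, "turn": 0, "grip": 0}, {"tx": 0, "ty": 0, "tz": -0.002, "turn": 0, "grip": 0}]}}

```text
time_s: 9.5
ee_pos: [0.5553, -0.0526, 0.1089]
ee_rot: [0.016, -0.016, 0.708, -0.706]
wrist_force: [-1.0, -1.0, -0.6]
finger_gap: 0.004
```

```bash
python3 pic.py d10
```

```text
t 9.5 tip col mm [ -7.2 -21.7  83.9] F [-1.02 -0.98 -0.59] gap 0.004
side orange [335.1 220.2] 328 343 210 231 263 [ -3.6  -2.6 111. ]
side orange [347.  269.2] 342 353 265 273 79 [-98.6 125.6 111. ]
```

Call:
{"fn": "arm_command", "kwargs": {"moves": [{"tx": 0, "ty": 0, "tz": -0.001, "turn": 0, "grip": 0}, {"tx": 0, "ty": 0, "tz": -0.0015, "turn": 0, "grip": 0}, {"tx": 0, "ty": 0, "tz": -0.0015, "turn": 0, "grip": 0}]}}

```text
time_s: 9.98
ee_pos: [0.5553, -0.051, 0.1089]
ee_rot: [0.016, -0.016, 0.708, -0.706]
wrist_force: [0.4, -0.4, -0.5]
finger_gap: 0.006
```

```bash
python3 pic.py d11
```

```text
t 9.975 tip col mm [ -7.2 -20.1  83.9] F [ 0.39 -0.41 -0.45] gap 0.006
side orange [333.4 221.7] 326 341 212 233 268 [ -3.8   4.4 111. ]
side orange [347.  269.2] 342 353 265 273 79 [-98.6 125.6 111. ]
```

Second click: the side ray is at 4.4, 16 mm past the first. Third crossing should be near tip -5.

Call:
{"fn": "arm_command", "kwargs": {"moves": [{"tx": 0, "ty": 0, "tz": -0.0015, "turn": 0, "grip": 0}, {"tx": 0, "ty": 0, "tz": -0.003, "turn": 0, "grip": 0}, {"tx": 0, "ty": 0, "tz": -0.0045, "turn": 0, "grip": 0}, {"tx": 0, "ty": 0, "tz": -0.006, "turn": 0, "grip": 0}, {"tx": 0, "ty": 0, "tz": -0.0075, "turn": 0, "grip": 0}, {"tx": 0, "ty": 0, "tz": -0.009, "turn": 0, "grip": 0}, {"tx": 0, "ty": 0, "tz": -0.0105, "turn": 0, "grip": 0}, {"tx": 0, "ty": 0, "tz": -0.012, "turn": 0, "grip": 0}, {"tx": 0, "ty": 0, "tz": -0.012, "turn": 0, "grip": 0}]}}

```text
time_s: 11.2
ee_pos: [0.5547, -0.0387, 0.1089]
ee_rot: [0.016, -0.016, 0.708, -0.706]
wrist_force: [-0.3, -0.7, 0.1]
finger_gap: 0.004
```

```bash
python3 pic.py d12
```

```text
t 11.2 tip col mm [-7.2 -7.8 83.9] F [-0.25 -0.67  0.09] gap 0.004
side orange [331.4 223.4] 324 339 213 234 278 [ -3.8  11.7 111. ]
side orange [346.9 269.1] 342 353 265 273 79 [-98.5 125.4 111. ]
```

Call:
{"fn": "arm_command", "kwargs": {"moves": [{"tx": 0, "ty": 0, "tz": -0.001, "turn": 0, "grip": 0}, {"tx": 0, "ty": 0, "tz": -0.002, "turn": 0, "grip": 0}, {"tx": 0, "ty": 0, "tz": -0.002, "turn": 0, "grip": 0}]}}

```text
time_s: 11.68
ee_pos: [0.5546, -0.0365, 0.1089]
ee_rot: [0.016, -0.016, 0.708, -0.706]
wrist_force: [-0.1, -0.6, 0.5]
finger_gap: 0.005
```

```bash
python3 pic.py d13
```

```text
t 11.675 tip col mm [-7.2 -5.6 83.9] F [-0.06 -0.57  0.51] gap 0.005
side orange [331.1 224. ] 323 338 214 235 269 [ -4.3  13.8 111. ]
side orange [346.9 269.1] 342 353 265 273 78 [-98.5 125.6 111. ]
```

Call:
{"fn": "arm_command", "kwargs": {"moves": [{"tx": 0, "ty": 0, "tz": -0.001, "turn": 0, "grip": 0}, {"tx": 0, "ty": 0, "tz": -0.0015, "turn": 0, "grip": 0}, {"tx": 0, "ty": 0, "tz": -0.0015, "turn": 0, "grip": 0}]}}

```text
time_s: 12.15
ee_pos: [0.5545, -0.0351, 0.1089]
ee_rot: [0.016, -0.016, 0.708, -0.706]
wrist_force: [0.2, -0.0, -0.7]
finger_gap: 0.005
```

```bash
python3 pic.py d14
```

```text
t 12.15 tip col mm [-7.2 -4.2 83.9] F [ 0.17 -0.   -0.72] gap 0.005
side orange [329.1 225.4] 321 337 215 236 269 [ -4.   20.4 111. ]
side orange [347.  269.2] 342 353 265 273 79 [-98.6 125.6 111. ]
```

Third click: the side ray is at 20.4 (16 mm on) with zero force and the paddle off the finger. I'll back away, lift and go over the green button.

Call:
{"fn": "arm_command", "kwargs": {"moves": [{"tx": 0, "ty": 0, "tz": 0.006, "turn": 0, "grip": 0}, {"tx": 0, "ty": 0, "tz": 0.015, "turn": 0, "grip": 0}, {"tx": 0, "ty": -0.005, "tz": 0.025, "turn": 0, "grip": 0}, {"tx": 0, "ty": -0.02, "tz": 0.03, "turn": 0, "grip": 0}, {"tx": 0, "ty": -0.035, "tz": 0.035, "turn": 0, "grip": 0}, {"tx": 0.015, "ty": -0.045, "tz": 0.04, "turn": 0, "grip": 0}, {"tx": 0.035, "ty": -0.045, "tz": 0.043, "turn": 0, "grip": 0}, {"tx": 0.055, "ty": -0.045, "tz": 0.046, "turn": 0, "grip": 0}, {"tx": 0.071, "ty": -0.045, "tz": 0.046, "turn": 0, "grip": 0}, {"tx": 0.071, "ty": -0.045, "tz": 0.046, "turn": 0, "grip": 0}, {"tx": 0.071, "ty": -0.045, "tz": 0.046, "turn": 0, "grip": 0}]}}

```text
time_s: 13.62
ee_pos: [0.4863, -0.0844, 0.1541]
ee_rot: [0.017, -0.015, 0.708, -0.706]
wrist_force: [0.3, -0.9, -0.2]
finger_gap: 0.003
```

```bash
python3 pic.py d15
python3 - <<'E'
from h import *
toward(-.078,-.05,.087)
E
```

```text
t 13.625 tip col mm [-77.6 -50.3 129.1] F [ 0.25 -0.85 -0.23] gap 0.003
side orange [329.  225.3] 321 337 215 236 272 [ -3.7  20.2 111. ]
side orange [347.  269.2] 342 353 265 273 79 [-98.6 125.6 111. ]
top orange [350.9 243.6] 348 354 237 250 74 [ -5.5  21.7 111. ]
t 13.725 tip col mm [-77.6 -50.3 128.9] F [-0.95 -0.42  0.22] gap 0.004
tool shift [ 0.0005  0.0419 -0.0002]
```

View pics/d15.png

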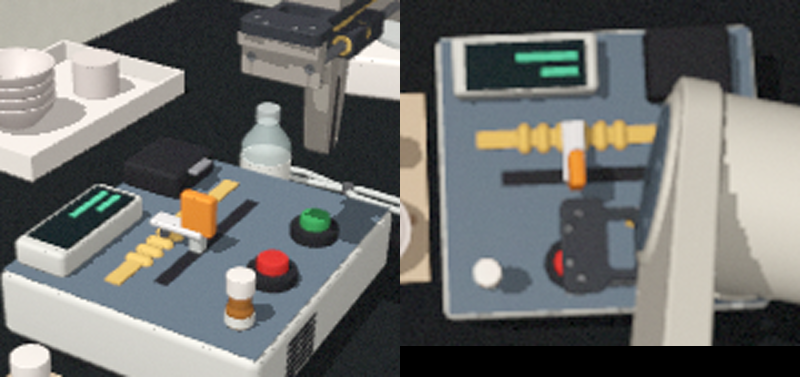

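The top view shows the paddle at (351,244), in the third valley (colorimeter y ≈ 21.7 against 22.6 predicted). The fingers are over the green button. Next I'll descend slowly, watching the force.

Call:
{"fn": "arm_command", "kwargs": {"moves": [{"tx": 0, "ty": 0.006, "tz": 0, "turn": 0, "grip": 0}, {"tx": 0, "ty": 0.012, "tz": 0, "turn": 0, "grip": 0}, {"tx": 0, "ty": 0.018, "tz": 0, "turn": 0, "grip": 0}, {"tx": 0, "ty": 0.024, "tz": 0, "turn": 0, "grip": 0}, {"tx": 0, "ty": 0.028, "tz": 0, "turn": 0, "grip": 0}, {"tx": 0, "ty": 0.028, "tz": 0, "turn": 0, "grip": 0}]}}

```text
time_s: 14.48
ee_pos: [0.4862, -0.0842, 0.1255]
ee_rot: [0.016, -0.016, 0.708, -0.706]
wrist_force: [-0.1, 0.8, -0.6]
finger_gap: 0.004
```

Call:
{"fn": "arm_command", "kwargs": {"moves": [{"tx": 0, "ty": 0.003, "tz": 0, "turn": 0, "grip": 0}, {"tx": 0, "ty": 0.006, "tz": 0, "turn": 0, "grip": 0}, {"tx": 0, "ty": 0.006, "tz": 0, "turn": 0, "grip": 0}]}}

```text
time_s: 14.85
ee_pos: [0.486, -0.0842, 0.1194]
ee_rot: [0.016, -0.016, 0.708, -0.706]
wrist_force: [-0.2, 0.3, -0.6]
finger_gap: 0.005
```

```bash
python3 pic.py d16
python3 - <<'E'
from h import *
im=cv2.imread("pics/sided16f.png"); cv2.imwrite("pics/z16.png",cv2.resize(im[160:260,330:430],None,fx=6,fy=6,interpolation=cv2.INTER_CUBIC))
E
```

```text
t 14.85 tip col mm [-77.9 -50.1  94.4] F [-0.18  0.25 -0.58] gap 0.005
side orange [329.  225.4] 321 337 215 236 268 [ -3.9  20.5 111. ]
side orange [346.9 269.1] 342 353 265 273 78 [-98.5 125.6 111. ]
top orange [350.9 243.6] 348 354 237 250 75 [ -5.4  21.7 111. ]
```

View pics/z16.png

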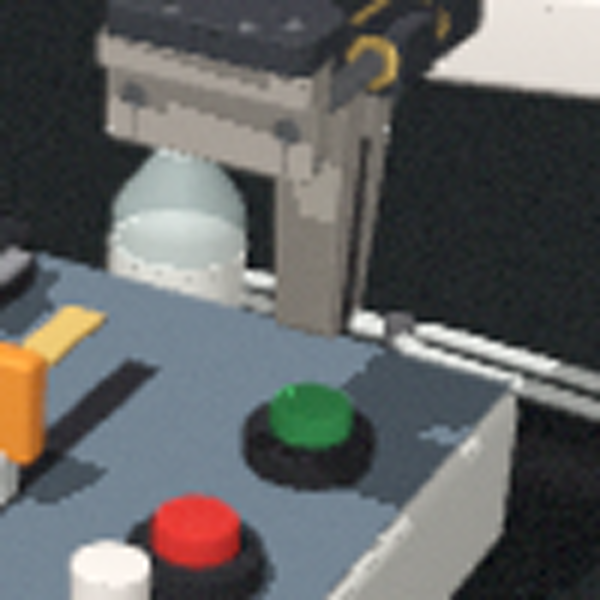

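Still about 25 mm above the button in view and no contact, so the visual tip height holds. Continuing down.

Call:
{"fn": "arm_command", "kwargs": {"moves": [{"tx": 0, "ty": 0.004, "tz": 0, "turn": 0, "grip": 0}, {"tx": 0, "ty": 0.008, "tz": 0, "turn": 0, "grip": 0}, {"tx": 0, "ty": 0.012, "tz": 0, "turn": 0, "grip": 0}, {"tx": 0, "ty": 0.016, "tz": 0, "turn": 0, "grip": 0}, {"tx": 0, "ty": 0.016, "tz": 0, "turn": 0, "grip": 0}]}}

```text
time_s: 15.58
ee_pos: [0.4859, -0.0841, 0.1031]
ee_rot: [0.016, -0.016, 0.708, -0.706]
wrist_force: [0.8, 0.4, -0.4]
finger_gap: 0.005
```

```bash
python3 pic.py d17
python3 - <<'E'
from h import *
im=cv2.imread("pics/sided17f.png"); cv2.imwrite("pics/z17.png",cv2.resize(im[160:260,330:430],None,fx=6,fy=6,interpolation=cv2.INTER_CUBIC))
E
```

```text
t 15.575 tip col mm [-78.  -50.1  78.1] F [ 0.8   0.44 -0.45] gap 0.005
side orange [329.  225.4] 321 337 215 236 268 [ -3.9  20.5 111. ]
side orange [347.  269.2] 342 353 265 273 79 [-98.6 125.6 111. ]
top orange [350.9 243.6] 348 354 237 250 75 [ -5.4  21.7 111. ]
```

View pics/z17.png

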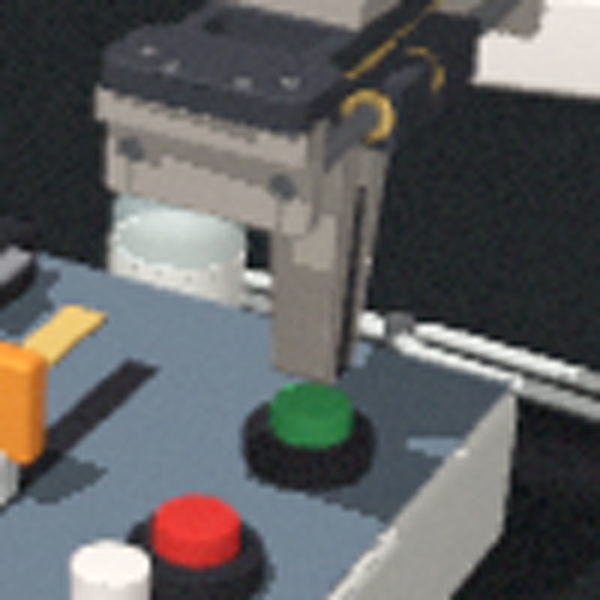

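Call:
{"fn": "arm_command", "kwargs": {"moves": [{"tx": 0, "ty": 0.002, "tz": 0, "turn": 0, "grip": 0}, {"tx": 0, "ty": 0.004, "tz": 0, "turn": 0, "grip": 0}, {"tx": 0, "ty": 0.005, "tz": 0, "turn": 0, "grip": 0}, {"tx": 0, "ty": 0.005, "tz": 0, "turn": 0, "grip": 0}]}}

```text
time_s: 16.18
ee_pos: [0.4861, -0.0842, 0.0984]
ee_rot: [0.016, -0.016, 0.708, -0.706]
wrist_force: [-0.4, -1.1, 0.3]
finger_gap: 0.008
```

Call:
{"fn": "arm_command", "kwargs": {"moves": [{"tx": 0, "ty": 0.001, "tz": 0, "turn": 0, "grip": 0}, {"tx": 0, "ty": 0.002, "tz": 0, "turn": 0, "grip": 0}, {"tx": 0, "ty": 0.003, "tz": 0, "turn": 0, "grip": 0}, {"tx": 0, "ty": 0.003, "tz": 0, "turn": 0, "grip": 0}]}}

```text
time_s: 16.68
ee_pos: [0.486, -0.0841, 0.0954]
ee_rot: [0.016, -0.016, 0.708, -0.706]
wrist_force: [0.3, -0.1, 0.5]
finger_gap: 0.003
```

```bash
python3 pic.py d18
python3 - <<'E'
from h import *
im=cv2.imread("pics/sided18f.png"); cv2.imwrite("pics/z18.png",cv2.resize(im[160:260,330:430],None,fx=6,fy=6,interpolation=cv2.INTER_CUBIC))
E
```

```text
t 16.675 tip col mm [-77.9 -50.1  70.4] F [ 0.28 -0.11  0.53] gap 0.003
side orange [329.  225.5] 321 337 215 236 266 [ -4.   20.6 111. ]
side orange [347.  269.2] 342 353 265 273 79 [-98.6 125.6 111. ]
top orange [350.9 243.6] 348 354 237 250 75 [ -5.4  21.7 111. ]
```

View pics/z18.png

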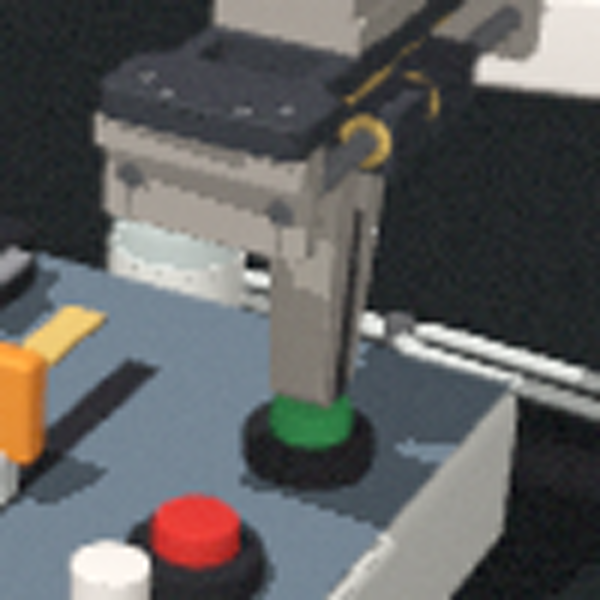

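The fingertip edge at (305,400) overlaps the button's top and is almost in contact. I'll continue in small steps.

Call:
{"fn": "arm_command", "kwargs": {"moves": [{"tx": 0, "ty": 0.001, "tz": 0, "turn": 0, "grip": 0}, {"tx": 0, "ty": 0.002, "tz": 0, "turn": 0, "grip": 0}, {"tx": 0, "ty": 0.002, "tz": 0, "turn": 0, "grip": 0}]}}

```text
time_s: 17.15
ee_pos: [0.486, -0.0841, 0.0933]
ee_rot: [0.016, -0.016, 0.708, -0.706]
wrist_force: [-0.4, 0.3, -0.6]
finger_gap: 0.003
```

Call:
{"fn": "arm_command", "kwargs": {"moves": [{"tx": 0, "ty": 0.001, "tz": 0, "turn": 0, "grip": 0}, {"tx": 0, "ty": 0.002, "tz": 0, "turn": 0, "grip": 0}, {"tx": 0, "ty": 0.002, "tz": 0, "turn": 0, "grip": 0}]}}

```text
time_s: 17.52
ee_pos: [0.486, -0.0841, 0.0912]
ee_rot: [0.016, -0.016, 0.708, -0.706]
wrist_force: [0.6, -0.2, -0.5]
finger_gap: 0.004
```

Call:
{"fn": "arm_command", "kwargs": {"moves": [{"tx": 0, "ty": 0.001, "tz": 0, "turn": 0, "grip": 0}, {"tx": 0, "ty": 0.002, "tz": 0, "turn": 0, "grip": 0}, {"tx": 0, "ty": 0.002, "tz": 0, "turn": 0, "grip": 0}]}}

```text
time_s: 17.9
ee_pos: [0.4861, -0.0841, 0.0893]
ee_rot: [0.016, -0.016, 0.708, -0.706]
wrist_force: [-0.1, -0.0, 1.6]
finger_gap: 0.003
```

Call:
{"fn": "arm_command", "kwargs": {"moves": [{"tx": 0, "ty": 0.001, "tz": 0, "turn": 0, "grip": 0}, {"tx": 0, "ty": 0.002, "tz": 0, "turn": 0, "grip": 0}, {"tx": 0, "ty": 0.002, "tz": 0, "turn": 0, "grip": 0}]}}

```text
time_s: 18.27
ee_pos: [0.4861, -0.0841, 0.0873]
ee_rot: [0.016, -0.016, 0.708, -0.706]
wrist_force: [-0.9, 0.4, 3.4]
finger_gap: 0.002
```

Call:
{"fn": "arm_command", "kwargs": {"moves": [{"tx": 0, "ty": 0.001, "tz": 0, "turn": 0, "grip": 0}, {"tx": 0, "ty": 0.002, "tz": 0, "turn": 0, "grip": 0}, {"tx": 0, "ty": 0.002, "tz": 0, "turn": 0, "grip": 0}]}}

```text
time_s: 18.65
ee_pos: [0.4861, -0.0841, 0.0853]
ee_rot: [0.016, -0.016, 0.708, -0.706]
wrist_force: [-0.7, -1.2, 4.0]
finger_gap: 0.006
```

```bash
python3 pic.py d19
python3 - <<'E'
from h import *
im=cv2.imread("pics/sided19f.png"); cv2.imwrite("pics/z19.png",cv2.resize(im[160:260,330:430],None,fx=6,fy=6,interpolation=cv2.INTER_CUBIC))
E
```

```text
t 18.65 tip col mm [-77.8 -50.1  60.3] F [-0.71 -1.23  4.04] gap 0.006
side orange [329.  225.4] 321 337 215 236 266 [ -4.   20.6 111. ]
side orange [347.  269.2] 342 353 265 273 79 [-98.6 125.6 111. ]
top orange [350.9 243.6] 348 354 237 250 75 [ -5.4  21.7 111. ]
```

View pics/z19.png

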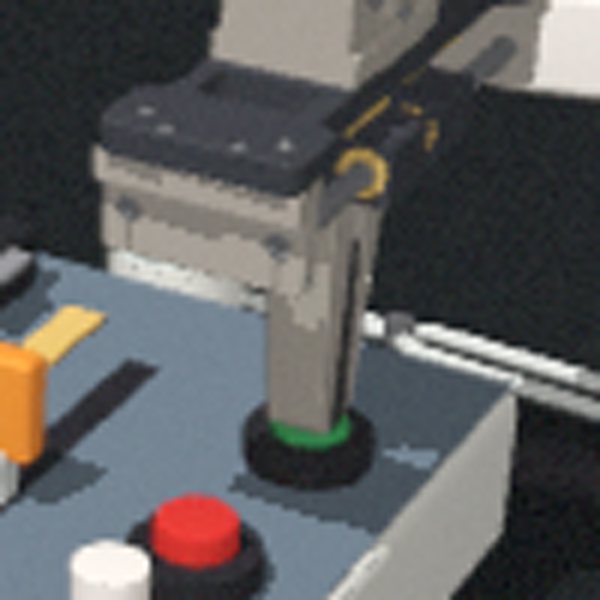

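The side view shows the green cap pressed down (row ≈430) to just above its collar, at 4 N. I'll keep going to the hard stop, where force should rise past 5 N.

Call:
{"fn": "arm_command", "kwargs": {"moves": [{"tx": 0, "ty": 0.001, "tz": 0, "turn": 0, "grip": 0}, {"tx": 0, "ty": 0.002, "tz": 0, "turn": 0, "grip": 0}, {"tx": 0, "ty": 0.002, "tz": 0, "turn": 0, "grip": 0}]}}

```text
time_s: 19.12
ee_pos: [0.4862, -0.0841, 0.0847]
ee_rot: [0.016, -0.016, 0.708, -0.706]
wrist_force: [-5.6, 1.3, 23.9]
finger_gap: 0.004
```

Call:
{"fn": "arm_command", "kwargs": {"moves": [{"tx": 0, "ty": 0.0005, "tz": 0, "turn": 0, "grip": 0}, {"tx": 0, "ty": 0.001, "tz": 0, "turn": 0, "grip": 0}, {"tx": 0, "ty": 0.001, "tz": 0, "turn": 0, "grip": 0}]}}

```text
time_s: 19.5
ee_pos: [0.4862, -0.0841, 0.0847]
ee_rot: [0.016, -0.016, 0.708, -0.706]
wrist_force: [-5.6, 0.1, 19.2]
finger_gap: 0.009
```

Hard stop at TCP 0.0847, about 6 mm below first contact, with force stepping from 4 to 20 N. The button is fully down, so I'll release and retreat.

Call:
{"fn": "arm_command", "kwargs": {"moves": [{"tx": 0, "ty": -0.003, "tz": 0, "turn": 0, "grip": 0}, {"tx": 0, "ty": -0.008, "tz": 0, "turn": 0, "grip": 0}, {"tx": 0, "ty": -0.016, "tz": 0, "turn": 0, "grip": 0}, {"tx": 0, "ty": -0.03, "tz": 0, "turn": 0, "grip": 0}, {"tx": 0, "ty": -0.045, "tz": 0, "turn": 0, "grip": 0}, {"tx": 0, "ty": -0.06, "tz": 0, "turn": 0, "grip": 0}, {"tx": 0, "ty": -0.08, "tz": 0, "turn": 0, "grip": 0}, {"tx": 0, "ty": -0.1, "tz": 0, "turn": 0, "grip": 0}, {"tx": 0.01, "ty": -0.1, "tz": 0.03, "turn": 0, "grip": 0}, {"tx": 0.03, "ty": -0.1, "tz": 0.07, "turn": 0, "grip": 0}, {"tx": 0.04, "ty": -0.1, "tz": 0.11, "turn": 0, "grip": 0}, {"tx": 0.04, "ty": -0.1, "tz": 0.14, "turn": 0, "grip": 0}, {"tx": 0.04, "ty": -0.1, "tz": 0.15, "turn": 0, "grip": 0}, {"tx": 0.04, "ty": -0.1, "tz": 0.15, "turn": 0, "grip": 0}]}}

```text
time_s: 21.25
ee_pos: [0.4531, -0.2361, 0.1846]
ee_rot: [0.016, -0.016, 0.708, -0.706]
wrist_force: [-0.9, 0.3, 0.2]
finger_gap: 0.006
```

```bash
python3 pic.py d20
python3 - <<'E'
from h import *
for n in M:
    for k in("0","d20f"):
        im=cv2.imread(f"pics/{n}{k}.png")[:,:,::-1].copy()
        for c in("green","red"): print(n,k,c,[(b[1].round(1),b[0][4]) for b in blobs(im,*COL[c],ROI[n])])
E
```

```text
t 21.25 tip col mm [-117.7 -200.4  159.6] F [-0.95  0.31  0.16] gap 0.006
side orange [329.1 225.5] 321 337 215 236 262 [ -4.3  20.9 111. ]
side orange [346.9 269.1] 342 353 265 273 79 [-98.6 125.5 111. ]
top orange [350.9 243.6] 348 354 237 250 75 [ -5.4  21.7 111. ]
side 0 green [(array([381.3, 228.9]), np.int32(124))]
side 0 red [(array([362.2, 248.2]), np.int32(142))]
side d20f green [(array([381.4, 228.9]), np.int32(123))]
side d20f red [(array([362.2, 248.3]), np.int32(144))]
top 0 green [(array([385.4, 276.7]), np.int32(121))]
top 0 red [(array([348.3, 278.2]), np.int32(120))]
top d20f green [(array([385.4, 276.7]), np.int32(121))]
top d20f red [(array([348.4, 278.2]), np.int32(124))]
```

View pics/d20.png

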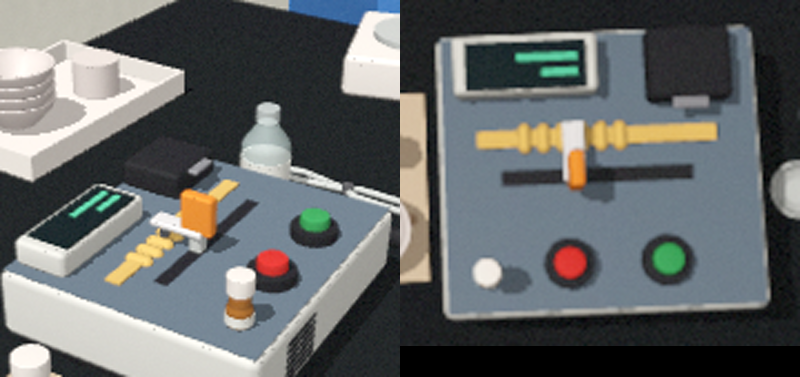

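View pics/topd20f.png

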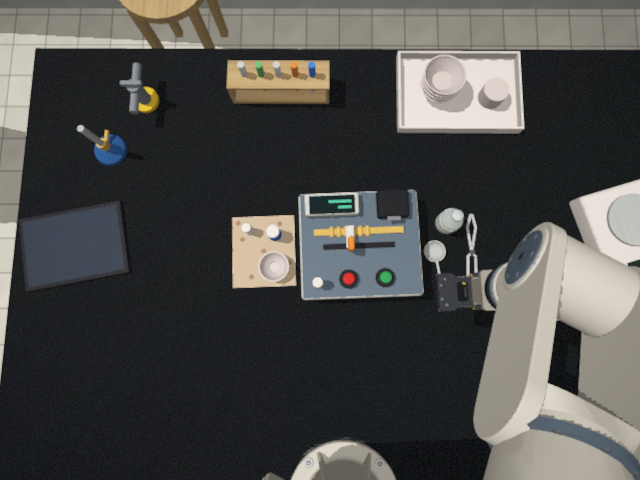

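The paddle sits with two ridges visible on its right, two on its left and the middle pair under the carriage, so it is in the third valley. The green button is back up, with the same pixels as at the start. The red button and the loose items are where they were, and the arm is clear. Handing in.

```bash
python3 -c "
from bench import workorder; print(workorder.job_done())"
```

```text
the job is handed in; nothing more can be done
None
```

The lever is in the third click and the green read button has been fully pressed and released. I handed the job in at about 21 s of the 72 s allowed; no verdict was reported.

- **Lever:** I pushed the paddle's right face with the closed fingertips and counted three clicks. Each showed as a forward jump of the paddle of about 7–8 mm with the push dropping to near nothing; the settled positions were 16 mm apart. I then backed the fingers off. The last top view puts the paddle at colorimeter y = 21.7 mm, against 22.6 mm measured for the third valley. Two ridges show on each side of it and the middle pair is under the carriage.
- **Read button:** I pressed it about 6 mm down to its hard stop. The force rose to 4 N, then jumped to about 20–24 N at the stop. In the last pictures the green button is at the same pixels as at the start.
- **Everything else:** The red button's pixels are unchanged. Nothing looks moved by eye, but I did not measure the loose items. The arm ended up clear of everything, with no force beyond sensor noise.

**Disagreement with the text:** the closed fingertips sat well above the stated 25 mm ahead of the TCP. Pictures put the tips about level with the TCP, and button contact about 7 mm behind it. I therefore set the pushing and pressing heights from pictures and force.

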